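# Rivet the hinge plate of the tilt-out caddy

### The job

Take the grey push rivet out of the upturned sushi mold and put its shank down through the hole of the hinge plate on the white tilt-out caddy until its flange rests on the plate, with the orange pin still standing up; then press the pin down until it is flush with the rivet's collar and let go. The plate is springy and the plastic cracks under hard pressing, so never load the caddy or its plate with more than about 18 N, and leave the mold, bowl, dishes and other things standing where they are.

Things in the scene. Friction and masses are not known exactly. Their poses are not given: they have to be found in the camera images.
- rivet: grey plastic push rivet, upright, round, 30 g. Origin: centre of the shank's foot, z up its axis. Shank 12 mm across, 22 mm long, lowest 6 mm tapering to 7 mm; flange 26 mm across, z 22 to 25 mm; grip collar 20 mm across, z 25 to 37 mm; an orange pin 11 mm across stands out of its top. At the start it hangs loosely in the mold's vent hole, flange on the mold's top
- rivet_seat (a point): point on the rivet's axis at the underside of its flange (22 mm above the foot); at the height of the hole point when the rivet is seated
- collar_top (a point): point on the rivet's axis at the top of its collar (37 mm above the foot)
- pin_top (a point): centre of the top face of the orange pin; 0.5 to 8.5 mm above the collar's top, 0.5 mm when flush
- pin (a joint): how far the orange pin has been pushed down into the rivet, m: starts at 0 to 0.002, 0.008 is flush against its stop. It is stiff: it slides only under roughly 11 to 13 N, stays where it is left, and the force rises steeply at the stop
- caddy: white plastic tilt-out drawer caddy, fixed on the board, an open tray 70 mm (x) by 240 mm (y), 70 mm tall; origin at the centre of its underside; its front faces its -x. In front of it, level, is the dark steel hinge plate
- hole (a point): centre of the round 15 mm hole, at the top face of the dark hinge plate (70 by 70 mm, 6 mm thick, level, 76 mm above the caddy's foot, hole 72 mm ahead of the caddy's middle along its -x). Free space below. The plate rides on springs: pressed, it sinks straight down by a couple of mm before the pin gives, and comes back up when let go
- mold: round translucent plastic sushi mold, upside down, loose, 62 mm across, 45 mm tall, 120 g, with a 16 mm vent hole in the middle of its top, where the rivet stands at the start; origin at the centre of its underside
- bowl: stainless mixing bowl, 170 mm across, 75 mm tall; origin at the centre of its underside
- cup: green silicone food cup, 60 mm across the rim, 34 mm tall; origin at the centre of its underside
- dish: small blue ceramic dish, 76 mm across, 20 mm tall; origin at the centre of its underside
- rest: white ceramic leaf-shaped chopstick rest, 75 mm long, 10 mm tall; origin at the centre of its underside
- paddle: white rice paddle, 200 mm long, lying flat; origin under its middle
- sauce: amber sauce bottle, 54 mm across, 150 mm tall; origin at the centre of its underside
Not all that is in view belongs to the job. Of the things shaped like the mold, the clear one is meant.

How it is judged:
By the outcome, as a careful person would: the job done as asked, in the order asked, and still so for the second after the job is handed in, with the robot touching nothing.
It also fails if it takes over 45 s, if anything falls off the work surface, if the arm or the gripper's body presses on something with over 40 N, if the wrist force passes 120 N, or if a joint passes its speed limit or range.

### The arm

A 6-joint arm with a two-finger parallel gripper is mounted at the origin on the work surface. World frame = base frame: x ahead of the robot, y to its left, z up, the work surface at z = 0. Lengths are in mm, angles in rad, forces in N, time in s.
With the tool pointing down it reaches from about 275 to 750 mm from the base axis. Payload 10.2 kg.
Tool frame: the origin (TCP) lies midway between the tips of the shut fingers; the grasp point (between the pads) lies 19 mm behind it (ctrl.pinch_z is the distance from the TCP to the grasp point, in mm); x points along the fingers, z is the direction in which the jaws open and shut, and the axes are right-handed (so a half turn about x gives the same grasp; the last joint's range is limited). The gripper opens to 85 mm and grips with 20 to 120 N. Pads are 22 mm wide; open, the fingers measure 114 mm over their backs; the gripper's body (76 mm by 85 mm) begins 54 mm behind the grasp point. The pads swing forward as they close: fully open they stand 13 mm farther back than shut.
Start: joints at [-1.518, 0.313, 1.498, -0, 1.331, -0.223], TCP at [142.953, -505.169, 231.294] pointing down, gripper open.
Joint ranges: [-2.94, 2.94], [-0.97, 2.17], [0.19, 2.56], [-1.23, 4.37], [0.02, 3.11], [-2.88, 2.88]. Speed limits (rad/s): [2.39, 2.39, 3.01, 3.14, 3.14, 3.14].

### API

Orientations are given as a unit quaternion [w, x, y, z].
In Python, from rig import ctrl, capture, workorder, nets gives the robot as it stands. The module is installed in compiled form; this text tells all that it offers.
- The arm moves only by the tool send_rows, never from a script. Its argument "rows" is text: rows parted by semicolons, each of 5 numbers parted by spaces: the opening, from 0 (shut) to 1 (fully open), then the shift along the tool's x, y, z in cm, then the turn about the tool's x in units of 5 degrees (1.0 is 5 degrees). In form: grip x y z yaw; .... A call has 1 to 12 rows; each row is the pose to reach, as a shift and turn from the pose commanded when the call began, along the tool's axes at that moment; what a row does not reach only later rows make up. A row lasts 1/10 s, in which the tool goes at most 50 mm and 8.59 degrees, less where a joint would pass 70% of its speed; a pose out of reach is approached as far as the arm can. A call with a gripper value outside its range is refused whole. The fingers move at their own pace and stop on an object; "grip_force" is the grip in N (left out, the last holds). Time passes only in rows, so rows that repeat a pose let the fingers close. It gives the time, the measured TCP pose, the force and the opening at its end, in the units of the state.
- ctrl.sense(): the state, without advancing time (a new reading comes with each control period).
- capture(name): name is "scene" or "top" or "wrist"; returns a dict with "pixels" (420x560x3 uint8, red, green, blue), "intrinsics" (3x3 intrinsics, pixels), "view" (4x4, takes a point from world to camera coordinates); the wrist camera has in their place "mount" (4x4, takes a point from camera to tool coordinates, whose origin is the TCP and whose axes are the tool frame's). Camera axes: x right, y down, z forward; pixel columns grow to the right and rows downward; lengths in mm; the calibration is good to about 2 mm. A picture is of the moment at which its call begins: read the wrist's pose just before it. There is no depth.
- workorder.finish_job(): hands the job in, once; it reports no verdict.
Trained networks look in a picture, given as the dict that the camera call returned (one of the last four; its "shot" number tells which), for a name from the list of things; names that differ only in an ending like _2 or _b are one class to them, and where a whole thing is asked for, a point or a joint stands for the part that bears it (a point fixed in the world has none). Each returns a list of dicts, best first, with "confidence" (0 to 1); they miss things now and then, are a little off and sometimes report something else, mostly with a low value. They report only what shows in the picture. A call takes as long as a camera call. They do not tell look-alikes from the thing itself.
- nets.boxes_of(picture, target): "location" ([x, y, z] in mm, in world coordinates, good to about 4 mm: the middle of the surface that is visible of it).
- nets.spot_point(picture, target): "location" ([x, y, z] in mm, in world coordinates, good to about 4 mm: a listed point, or the origin of a listed thing).
The state is a dict: "time_s": time; "joints": joint angles; "dq": joint speeds; "tau": joint torques, N m; "eef_pos": TCP position; "ee_rot": TCP orientation; "force": force on the tool from outside, world axes, zero at the start; "wrist_torque": the same for the moment, N m; "grip_width": opening from 0.0 (shut) to 1.0 (fully open).
Only numpy, scipy, OpenCV 4.12 (cv2) and the standard library are available. Lean on these libraries where they do the work, as an engineer would, in place of code of your own. Each camera call takes 0.05 s, during which the arm holds its last target.

## Working session

There is one attempt and no reset: what is moved stays moved. The work goes in short steps, Python scripts to look and compute and a tool call to move; the robot and the scene stay as the last step left them, time stands still between calls to the robot, and variables do not carry over. Pictures are saved under pics/ and viewed, and the job is handed in when it is done.

Besides the shell and the picture viewer there is one more tool, called after "Call:" by a JSON object that holds its "api" and its "payload", one argument or row to a line. send_rows: Moves the arm, as the interface text tells. Its arguments: {"type":"object","properties":{"rows":{"type":"string"},"grip_force":{"type":"number"}},"required":["rows"]}

```bash
mkdir -p pics
cat > h.py <<'E'
import numpy as np, cv2
from rig import ctrl, capture, workorder, nets
def save(p,n): cv2.imwrite(f'pics/{n}.png', cv2.cvtColor(p['pixels'],cv2.COLOR_RGB2BGR))
def proj(p,X):
    V=np.array(p['view']);K=np.array(p['intrinsics']);c=V[:3,:3]@np.array(X)+V[:3,3];u=K@c;return u[:2]/u[2]
E
python3 - <<'E'
from h import *
s=ctrl.sense();print(s)
for n in ['scene','top']:
    p=capture(n);save(p,n+'0')
    for t in ['rivet','rivet_seat','collar_top','pin_top','hole','caddy','mold']:
        for r in nets.spot_point(p,t)[:3]: 
            print(n,t,np.round(r['location'],1),round(r['confidence'],2),np.round(proj(p,r['location'])))
E
```

```text
{'time_s': 0.0, 'joints': array([-1.51837258e+00,  3.13484142e-01,  1.49845852e+00,  3.43186708e-05,
        1.33103154e+00, -2.23386257e-01]), 'dq': array([ 0.0003404 , -0.00062474, -0.0012709 ,  0.00066511,  0.00044992,
       -0.00161876]), 'tau': array([-5.91250828e-04, -4.12270367e+01, -2.59749180e+01, -2.12409213e-04,
        4.04027553e-03,  2.14050840e-05]), 'eef_pos': array([ 142.96049107, -504.87998457,  230.70955187]), 'ee_rot': array([ 0.56367974,  0.42690233,  0.56429098, -0.42613993]), 'force': array([ 0.25783816,  0.26969331, -0.17218968]), 'wrist_torque': array([-0.00702005,  0.06151232,  0.04818136]), 'grip_width': 1.003094779793344}
scene rivet [ 589.8 -258.3   42.5] 0.58 [199. 186.]
scene rivet_seat [ 583.8 -255.6   68.3] 0.6 [200. 181.]
scene rivet_seat [616.3  88.4  19.3] 0.51 [271. 269.]
scene collar_top [ 589.7 -259.7   78.7] 0.37 [197. 180.]
scene hole [549.  112.3  94.1] 0.62 [294. 249.]
scene caddy [498.6 440.   18.9] 0.74 [396. 328.]
scene caddy [616.1  88.5  18.1] 0.67 [271. 269.]
scene mold [ 589.8 -257.5   21.6] 0.76 [201. 190.]
scene mold [ 206.9 -328.7   -3.1] 0.69 [271. 118.]
scene mold [ 301.7 -498.9   -2.4] 0.52 [221. 107.]
top rivet [ 587.5 -257.9   44. ] 0.59 [373. 173.]
top rivet_seat [ 590.  -260.1   66.4] 0.43 [375. 170.]
top collar_top [ 589.  -257.2   78.4] 0.49 [375. 170.]
top hole [551.8 115.8  92.2] 0.92 [231. 183.]
top caddy [614.9  87.3  18.6] 0.66 [245. 166.]
top mold [ 305.3 -498.4   -2. ] 0.85 [462. 279.]
top mold [ 208.3 -330.5   -0. ] 0.63 [402. 316.]
top mold [ 587.3 -253.9   19.7] 0.62 [370. 175.]
```

View pics/scene0.png

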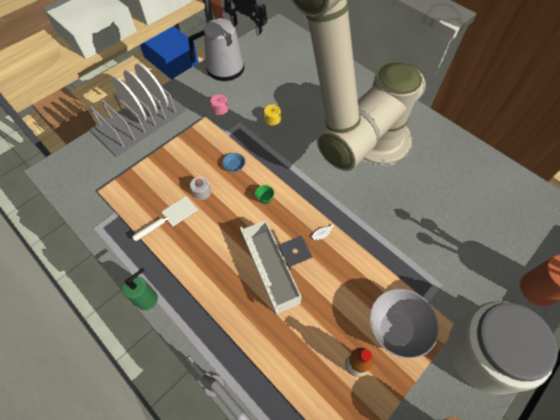

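View pics/top0.png

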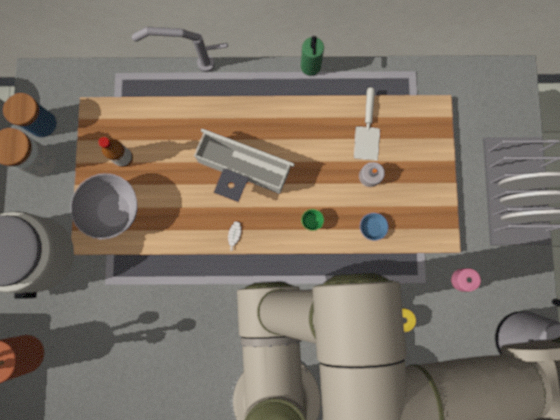

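Run:
```python
import cv2,numpy as np
a=cv2.imread('pics/scene0.png');b=cv2.imread('pics/top0.png')
c=lambda i,x,y,w,h:cv2.resize(i[y:y+h,x:x+w],(400,300),interpolation=2)
cv2.imwrite('pics/crop0.png',np.vstack([np.hstack([c(a,160,150,80,60),c(a,240,220,120,90)]),np.hstack([c(b,335,140,80,60),c(b,190,140,100,75)])]))
```

```text
(no output)
```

View pics/crop0.png

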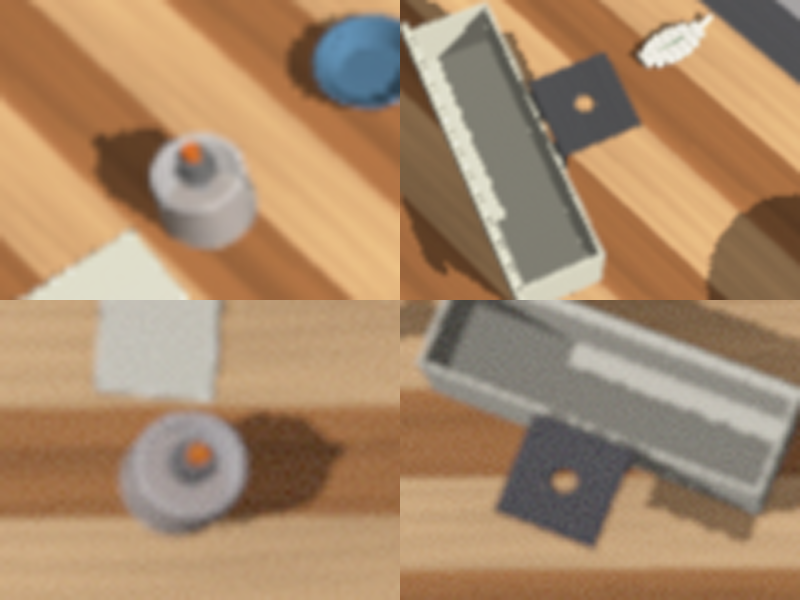

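The thing could be confused with three round molds: clear with the grey rivet and orange pin at scene (201,188), pink at (220,104), yellow at (272,115). The crop shows the grey rivet with its orange pin in the clear mold, so that is the one. Hole at scene (294,250).

```bash
cat >> h.py <<'E'
from scipy.spatial.transform import Rotation as Ro
def R(s=None):
    q=(s or ctrl.sense())['ee_rot'];return Ro.from_quat([q[1],q[2],q[3],q[0]]).as_matrix()
def shift(X):
    s=ctrl.sense();return np.round(R(s).T@(np.array(X)-s['eef_pos'])/10,3)
E
python3 - <<'E'
from h import *
print(np.round(R(),3)); print(shift([560,-258,200])); p=capture('wrist'); print(p['mount'],p['intrinsics'])
E
```

```text
[[ 0.     0.962  0.272]
 [ 0.     0.272 -0.962]
 [-1.     0.    -0.   ]]
[  3.13   46.859 -12.426]
[[-8.82290986e-04 -2.96855973e-01  9.54921857e-01 -1.43104899e+02]
 [-2.04835275e-03 -9.54919689e-01 -2.96857191e-01  7.57017661e+01]
 [ 9.99997513e-01 -2.21793124e-03  2.34451285e-04 -4.80879215e-01]
 [ 0.00000000e+00  0.00000000e+00  0.00000000e+00  1.00000000e+00]] [[295.79529258   0.         278.98110419]
 [  0.         295.79529258 210.63327258]
 [  0.           0.           1.        ]]
```

Call:
{"api": "send_rows", "payload": {
  "rows": "1 0.5 4 -1 0;1 1 8 -2 0;1 1.5 12.5 -3.2 0;1 2 17 -4.4 0;1 2.5 21.5 -5.6 0;1 3 26 -6.8 0;1 3.5 30.5 -8 0;1 4 35 -9 0;1 4.1 39.5 -10 0;1 4.1 44 -11 0;1 4.1 48 -11.5 0;1 4.1 49.6 -11.6 0"
}}

```text
time_s: 2.05
eef_pos: [591.1, -256.2, 189.8]
ee_rot: [0.565, 0.426, 0.565, -0.426]
force: [-0.5, 0.3, -0.3]
grip_width: 1.001
```

Call:
{"api": "send_rows", "payload": {
  "rows": "1 0 0 0 0;1 0 0 0 0;1 0 0 0 0"
}}

```text
time_s: 2.35
eef_pos: [587.8, -259.2, 190.4]
ee_rot: [0.564, 0.427, 0.564, -0.427]
force: [0.3, 0.1, -0.1]
grip_width: 0.998
```

```bash
cat >> h.py <<'E'
def wrist(n):
    s=ctrl.sense();p=capture('wrist');T=np.eye(4);T[:3,:3]=R(s);T[:3,3]=s['eef_pos']
    p['T']=T@np.array(p['mount']);save(p,n);return p
def ray(p,uv,z):
    K=np.array(p['intrinsics']);T=p['T'] if 'T' in p else np.linalg.inv(np.array(p['view']))
    d=T[:3,:3]@np.linalg.inv(K)@[uv[0],uv[1],1];o=T[:3,3];return o+d*(z-o[2])/d[2]
def projw(p,X):
    V=np.linalg.inv(p['T']) if 'T' in p else np.array(p['view']);c=V[:3,:3]@np.array(X)+V[:3,3];u=np.array(p['intrinsics'])@c;return u[:2]/u[2]
E
python3 - <<'E'
from h import *
print(ctrl.sense()['eef_pos'],ctrl.sense()['time_s'])
p=wrist('w1')
for t in ['rivet','rivet_seat','collar_top','pin_top','mold']:
    for r in nets.spot_point(p,t)[:2]: print(t,np.round(r['location'],1),round(r['confidence'],2),projw(p,r['location']).round())
E
```

```text
[ 587.75158235 -259.16669733  190.43213395] 2.35
rivet [ 589.5 -258.1   43.7] 0.72 [279. 195.]
rivet_seat [ 592.4 -259.6   65.2] 0.72 [281. 198.]
collar_top [ 588.3 -254.4   81.3] 0.81 [274. 206.]
pin_top [ 736.3 -251.4   20.3] 0.5 [314.  41.]
mold [ 588.7 -254.    18.8] 0.85 [275. 189.]
```

View pics/w1.png

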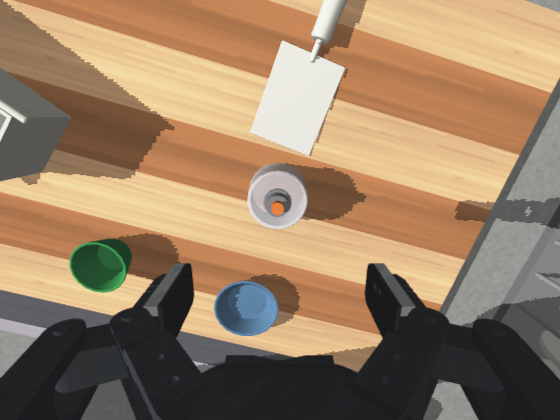

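```bash
cat >> h.py <<'E'
def orange(p,roi):
    x0,y0,x1,y1=roi;h=cv2.cvtColor(p['pixels'],cv2.COLOR_RGB2HSV)[y0:y1,x0:x1]
    m=cv2.inRange(h,(4,190,150),(16,255,255));n,l,st,c=cv2.connectedComponentsWithStats(m)
    i=1+np.argmax(st[1:,4]);return c[i]+[x0,y0],st[i]
E
python3 - <<'E'
from h import *
p=wrist('w2'); uv,st=orange(p,(255,185,305,235)); print(uv,st)
for z in (79,84,87): print(z,ray(p,uv,z).round(1))
i=cv2.imread('pics/w2.png')[155:245,225:345];cv2.imwrite('pics/w2c.png',cv2.resize(i,(800,600),interpolation=2))
E
```

```text
[276.  208.5] [21 23  1  2  2]
79 [ 586.1 -256.2   79. ]
84 [ 587.6 -255.8   84. ]
87 [ 588.5 -255.6   87. ]
```

View pics/w2c.png

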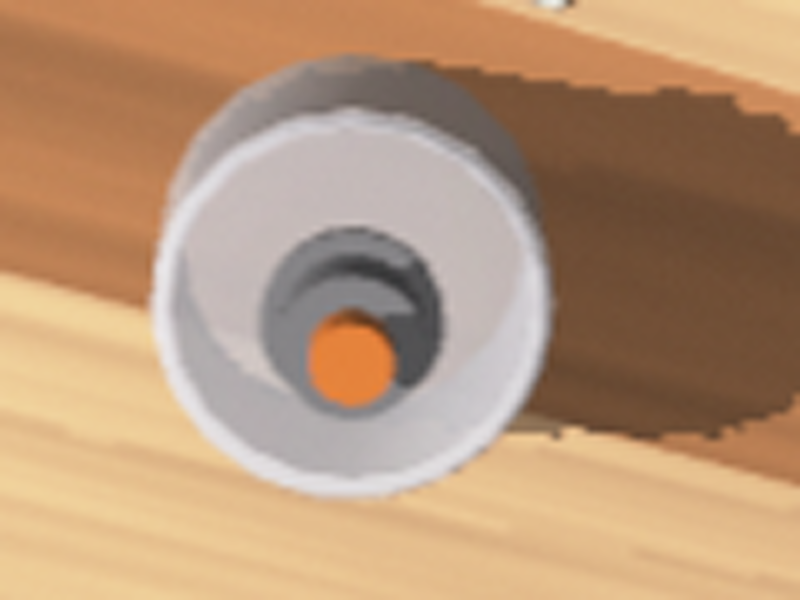

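Run:
```python
from h import *
p=wrist('w3')
for z in (79,84,87): print(z,ray(p,(277.65,208.5),z).round(1))
print(shift([589,-257,100]))
```

```text
79 [ 586.6 -257.6   79. ]
84 [ 588.1 -257.2   84. ]
87 [ 589.  -256.9   87. ]
[ 9.043  0.093 -0.144]
```

Call:
{"api": "send_rows", "payload": {
  "rows": "0.45 2.5 0.09 -0.15 0;0.45 5 0.09 -0.15 0;0.45 7.5 0.09 -0.15 0;0.45 9 0.09 -0.15 0;0.45 9 0.09 -0.15 0;0.45 9 0.09 -0.15 0"
}}

```text
time_s: 3.35
eef_pos: [589.5, -257.1, 101.2]
ee_rot: [0.564, 0.427, 0.564, -0.427]
force: [-0.2, -0.5, -0.2]
grip_width: 0.452
```

Run:
```python
from h import *
p=wrist('w4');s=ctrl.sense();print(s['eef_pos'],s['grip_width'])
print(projw(p,s['eef_pos']))
for q in ['scene','top']:
    c=capture(q);x,y=projw(c,[589,-257,80]).astype(int)
    cv2.imwrite(f'pics/{q}4.png',cv2.resize(cv2.cvtColor(c['pixels'],cv2.COLOR_RGB2BGR)[y-45:y+30,x-50:x+50],(800,600),interpolation=2))
```

```text
[ 589.66258289 -257.1987188   101.72835206] 0.45475420730514143
[280.23778957 266.19792755]
```

View pics/w4.png

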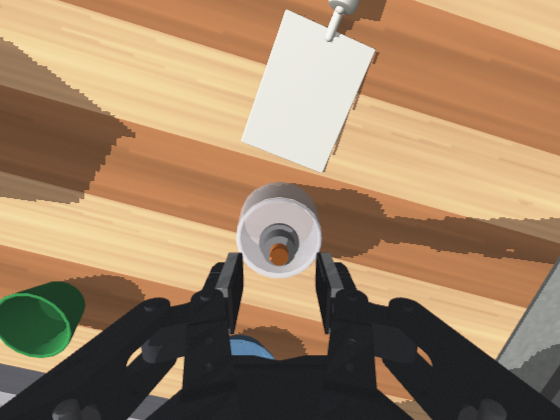

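View pics/scene4.png

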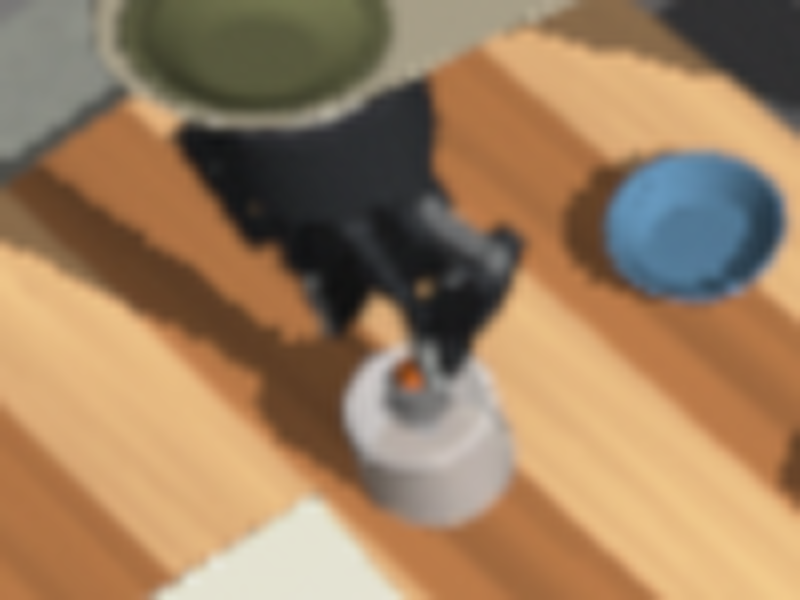

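Run:
```python
from h import *
p=wrist('w5')
i=cv2.imread('pics/w5.png')[195:285,225:345];cv2.imwrite('pics/w5c.png',cv2.resize(i,(800,600),interpolation=2))
for z in (79,84,87,90): print(z,ray(p,(278.7,254.5),z).round(1))
for X in ([589,-257,79],[589,-257,87],[589,-257,67]): print(projw(p,X))
```

```text
79 [ 585.5 -257.7   79. ]
84 [ 587.8 -257.    84. ]
87 [ 589.2 -256.6   87. ]
90 [ 590.6 -256.2   90. ]
[279.19778586 249.25572066]
[279.24411459 254.99059968]
[279.13519179 241.50740987]
```

View pics/w5c.png

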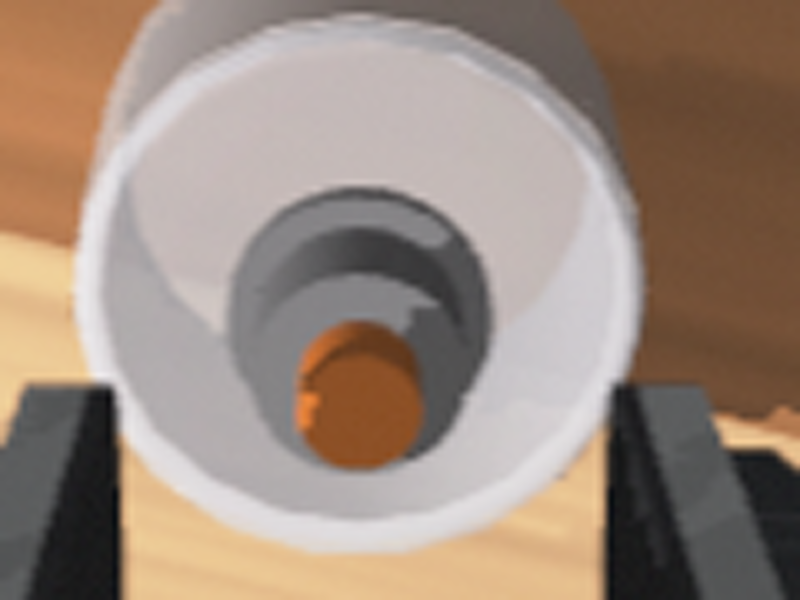

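Run:
```python
from h import *
print(ctrl.sense()['eef_pos'],shift([589.5,-257,72]))
```

```text
[ 589.49971881 -257.07027318  101.49412494] [ 2.949e+00 -2.000e-03 -1.100e-02]
```

Call:
{"api": "send_rows", "payload": {
  "rows": "0.45 1 0 0 0;0.45 2 0 0 0;0.45 2.8 0 0 0;0.45 2.95 0 0 0;0.45 2.95 0 0 0"
}}

```text
time_s: 4.05
eef_pos: [589.0, -256.7, 70.3]
ee_rot: [0.564, 0.427, 0.564, -0.427]
force: [-0.1, -0.5, 0.0]
grip_width: 0.45
```

Run:
```python
from h import *
print(ctrl.sense()['eef_pos'],ctrl.sense()['force'])
p=wrist('w6')
i=cv2.imread('pics/w6.png')[195:315,200:360];cv2.imwrite('pics/w6c.png',cv2.resize(i,(800,600),interpolation=2))
```

```text
[ 588.95197765 -256.73069044   70.28534623] [-0.09753638 -0.52509846  0.0081566 ]
```

View pics/w6c.png

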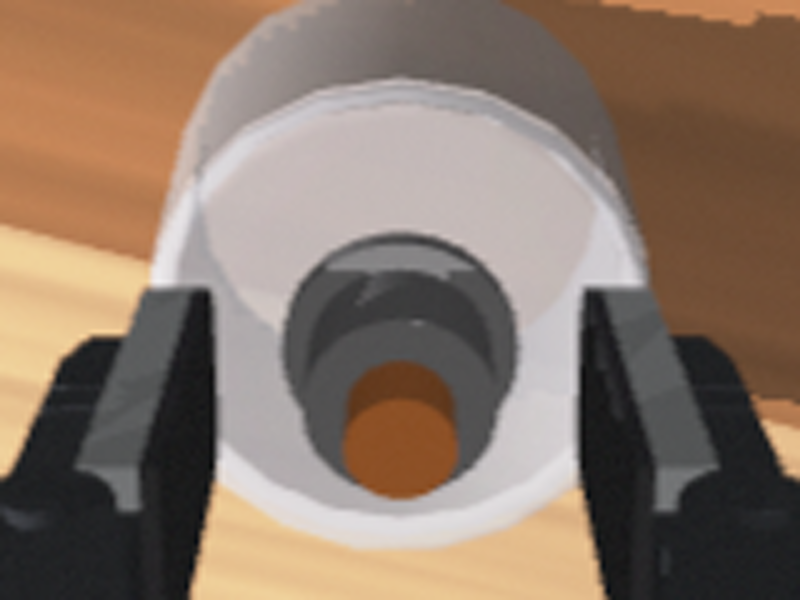

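Run:
```python
from h import *
p=wrist('w7');s=ctrl.sense();M=np.linalg.inv(np.array(p['mount']));K=p['intrinsics']
for x in (-10,-7,-4,0):
    for y in (11,-11):
        c=M[:3,:3]@[x,y,-19.1]+M[:3,3];u=K@c;u=u/u[2];print(x,y,(u[:2]-[200,195])*5)
```

```text
-10 11 [206.84370951 303.72437702]
-10 -11 [215.31574211 497.37715974]
-7 11 [210.42907924 290.56309307]
-7 -11 [218.59485017 481.20492142]
-4 11 [213.87933404 277.8977931 ]
-4 -11 [221.75547436 465.61703393]
0 11 [218.28237247 261.73498607]
0 -11 [225.79616994 445.6887209 ]
```

Call:
{"api": "send_rows", "payload": {
  "rows": "0.4 0.25 0 0 0;0.4 0.25 0 0 0;0.15 0.25 0 0 0;0.15 0.25 0 0 0;0.15 0.25 0 0 0;0.15 0.25 0 0 0;0.15 0.25 0 0 0",
  "grip_force": 40
}}

```text
time_s: 4.85
eef_pos: [589.2, -256.9, 68.5]
ee_rot: [0.564, 0.427, 0.564, -0.427]
force: [0.3, -0.5, 2.2]
grip_width: 0.211
```

Run:
```python
from h import *
s=ctrl.sense();print(s['eef_pos'],s['force'],s['grip_width'])
p=wrist('w8')
i=cv2.imread('pics/w8.png')[195:315,200:360];cv2.imwrite('pics/w8c.png',cv2.resize(i,(800,600),interpolation=2))
```

```text
[ 589.16519244 -256.85175742   68.48504286] [ 0.28232346 -0.50576474  2.17525583] 0.21102008673153957
```

View pics/w8c.png

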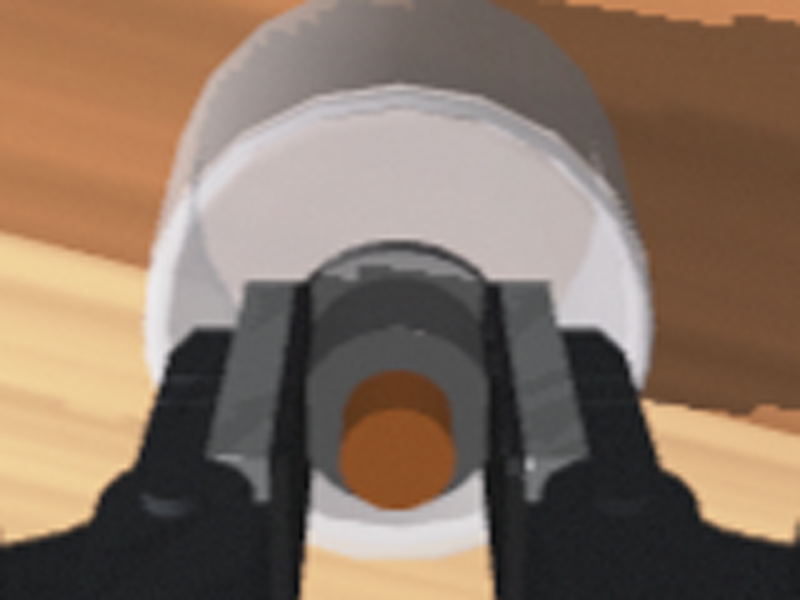

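Call:
{"api": "send_rows", "payload": {
  "rows": "0.15 -0.5 0 0 0;0.15 -1 0 0 0;0.15 -1.6 0 0 0;0.15 -2.4 0 0 0;0.15 -4 0 0 0;0.15 -6 0 0 0;0.15 -8.5 0 0 0;0.15 -11 0 0 0;0.15 -12 0 0 0;0.15 -12 0 0 0"
}}

```text
time_s: 5.9
eef_pos: [589.5, -257.0, 189.7]
ee_rot: [0.565, 0.427, 0.563, -0.426]
force: [0.2, -0.4, -0.8]
grip_width: 0.208
```

Run:
```python
from h import *
s=ctrl.sense();print(s['eef_pos'],s['force'],s['grip_width'])
p=wrist('w9')
for r in nets.spot_point(p,'rivet_seat')[:2]: print(r, (R(s).T@(np.array(r['location'])-s['eef_pos'])))
i=cv2.imread('pics/w9.png')[195:315,200:360]
c=capture('scene');save(c,'s9');t=capture('top');save(t,'t9')
x,y=projw(c,s['eef_pos']).astype(int)
j=cv2.imread('pics/s9.png')[y-40:y+50,x-60:x+60]
cv2.imwrite('pics/w9c.png',np.hstack([cv2.resize(i,(400,300),interpolation=2),cv2.resize(j,(400,300),interpolation=2)]))
for q in (c,t):
    for r in nets.spot_point(q,'hole')[:1]: print(r)
s=ctrl.sense();print(shift([550,114,s['eef_pos'][2]]))
```

```text
[ 589.46718796 -257.02204788  189.74136342] [ 0.16610825 -0.35003244 -0.82459837] 0.2078659536817096
{'location': [596.5, -254.6, 183.7], 'confidence': 0.76} [ 6.05356535  7.4159369  -0.42785452]
{'location': [549.7, 111.4, 96.1], 'confidence': 0.88}
{'location': [551.1, 116.4, 90.0], 'confidence': 0.57}
[  0.046   6.36  -36.717]
```

View pics/w9c.png

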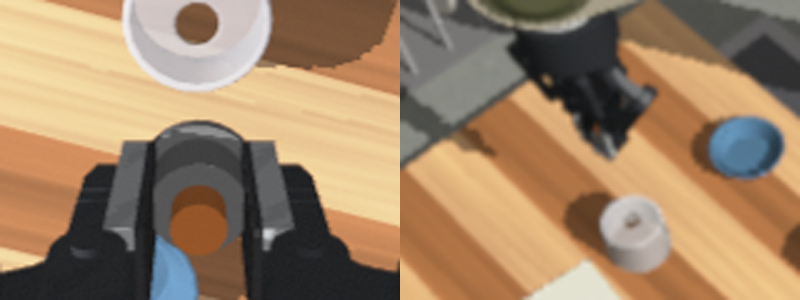

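Call:
{"api": "send_rows", "payload": {
  "rows": "0.15 0 0.5 -2 0;0.15 0 1 -5 0;0.15 0 1.6 -9 0;0.15 0 2.4 -13 0;0.15 0 3.2 -17 0;0.15 0 4 -21 0;0.15 0 4.8 -25 0;0.15 0 5.5 -29 0;0.15 0 6 -33 0;0.15 0 6.3 -35.5 0;0.15 0 6.36 -36.7 0;0.15 0 6.36 -36.7 0"
}}

```text
time_s: 7.4
eef_pos: [550.0, 114.4, 188.0]
ee_rot: [0.564, 0.426, 0.564, -0.426]
force: [-0.4, -0.8, 0.2]
grip_width: 0.212
```

Call:
{"api": "send_rows", "payload": {
  "rows": "0.15 0 0 0 0;0.15 0 0 0 0;0.15 0 0 0 0"
}}

```text
time_s: 7.7
eef_pos: [550.6, 112.6, 188.2]
ee_rot: [0.564, 0.427, 0.564, -0.427]
force: [-0.6, 0.7, -1.5]
grip_width: 0.212
```

Run:
```python
from h import *
s=ctrl.sense();print(s['eef_pos'],s['force'],s['grip_width'])
p=wrist('w10')
for r in nets.spot_point(p,'hole')[:2]: print(r, projw(p,r['location']))
```

```text
[550.57855809 112.58193106 188.2091695 ] [-0.57916     0.69729066 -1.46858067] 0.2123363835969559
{'location': [550.3, 114.8, 99.3], 'confidence': 0.86} [276.81281742 214.37815212]
```

View pics/w10.png

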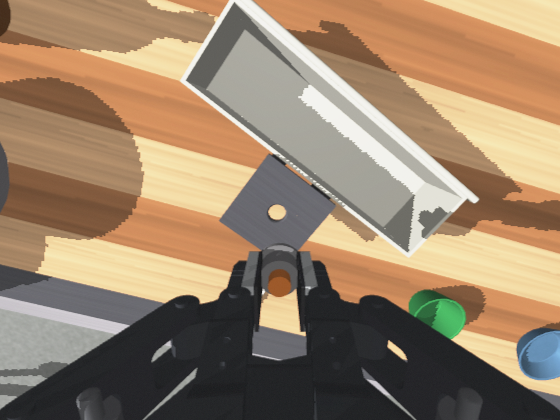

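Run:
```python
from h import *
p=wrist('w11');c=capture('scene');save(c,'s11');t=capture('top');save(t,'t11')
i=cv2.resize(cv2.imread('pics/w11.png')[187:247,237:317],(800,600),interpolation=2);cv2.imwrite('pics/w11c.png',i)
a=[]
for n,q in (('s11',c),('t11',t)):
    x,y=projw(q,[550,113,95]).astype(int);print(n,x-20,y-15)
    a.append(cv2.resize(cv2.imread(f'pics/{n}.png')[y-15:y+15,x-20:x+20],(400,300),interpolation=2))
cv2.imwrite('pics/st11c.png',np.hstack(a))
for z in (92,94,96,98): print(z,ray(p,(277.2,212.3),z).round(1))
```

```text
s11 274 233
t11 212 168
92 [549.8 114.8  92. ]
94 [550.4 114.9  94. ]
96 [551.  115.1  96. ]
98 [551.6 115.2  98. ]
```

View pics/w11c.png

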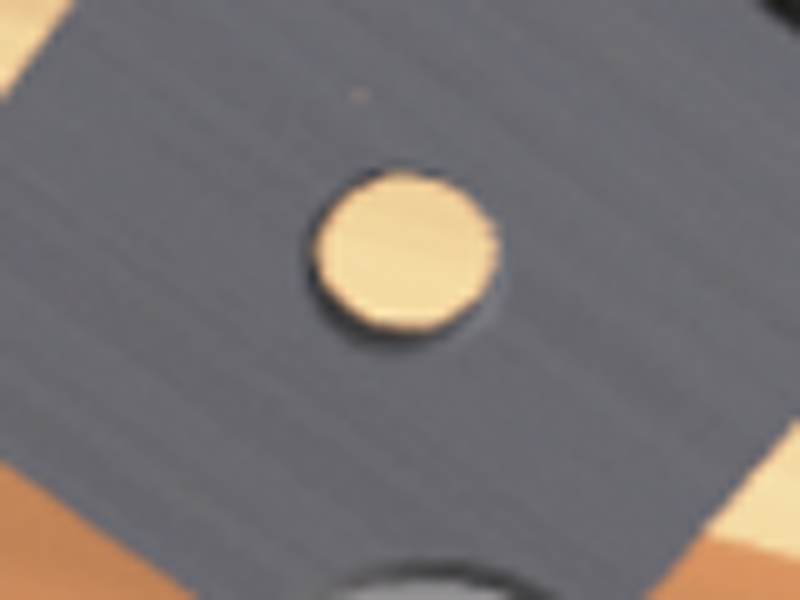

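View pics/st11c.png

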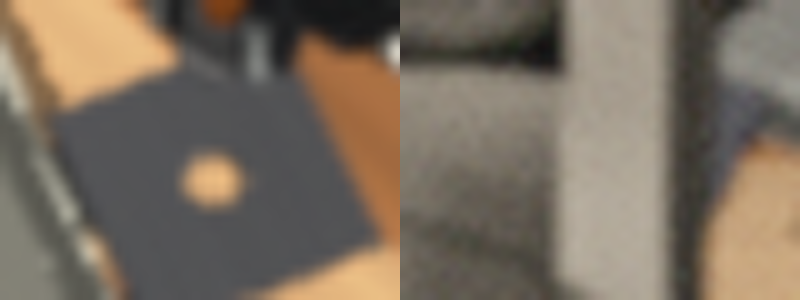

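Run:
```python
from h import *
p=wrist('w12');c=capture('scene')
for z in (92,94,96,98): print(z,ray(p,(277.2,212.9),z).round(1),ray(c,(295.2,251.2),z).round(1))
i=cv2.resize(cv2.imread('pics/w12.png')[235:310,230:330],(800,600),interpolation=2);cv2.imwrite('pics/w12c.png',i)
M=np.linalg.inv(np.array(p['mount']));K=p['intrinsics']
def pr(X):
    c=M[:3,:3]@X+M[:3,3];u=K@c;return (u[:2]/u[2]-[230,235])*8
for x in (-8,-0,-12,-20): print(x,pr([x,0,0]),pr([x,10,0]),pr([x,-10,0]),pr([x,0,5.5]))
print(R()[2],ctrl.sense()['eef_pos'],shift([550.6,115,140]))
```

```text
92 [549.2 115.1  92. ] [552.2 118.6  92. ]
94 [549.8 115.2  94. ] [552.9 119.2  94. ]
96 [550.4 115.4  96. ] [553.6 119.7  96. ]
98 [551.  115.5  98. ] [554.2 120.2  98. ]
-8 [399.92030519 307.76462348] [399.75527118 165.66423778] [400.07899544 444.40280403] [485.83404403 307.56978662]
0 [399.4278262  248.31483236] [399.26150375 112.03596636] [399.58805668 379.60214866] [481.21704341 248.12983124]
-12 [400.18565296 339.79618254] [400.02170621 194.60184923] [400.34313796 479.26786123] [488.3216833  339.59602603]
-20 [400.75977743 409.10183902] [400.59912761 257.31581078] [400.91375716 554.58580587] [493.70410482 408.89012425]
[-1.00000000e+00  2.81794187e-05  9.98223570e-06] [550.37170913 113.55769602 188.30975236] [ 4.831  0.061 -0.133]
```

View pics/w12c.png

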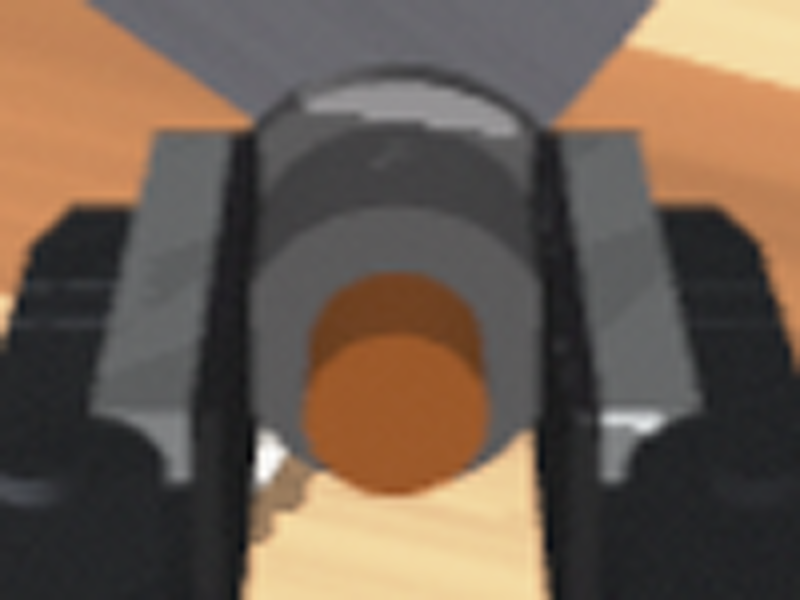

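Call:
{"api": "send_rows", "payload": {
  "rows": "0.15 1.5 0.05 -0.15 0;0.15 3 0.05 -0.15 0;0.15 4.5 0.05 -0.16 0;0.15 5.4 0.05 -0.16 0;0.15 5.4 0.05 -0.16 0;0.15 5.4 0.05 -0.16 0;0.15 5.4 0.05 -0.16 0"
}}

```text
time_s: 8.75
eef_pos: [550.8, 115.3, 135.1]
ee_rot: [0.564, 0.427, 0.564, -0.426]
force: [0.6, 0.6, -0.1]
grip_width: 0.215
```

Run:
```python
from h import *
p=wrist('w13');c=capture('scene');save(c,'s13')
s=ctrl.sense();print(s['eef_pos'],s['force'])
i=cv2.resize(cv2.imread('pics/w13.png')[205:310,210:350],(800,600),interpolation=2);cv2.imwrite('pics/w13c.png',i)
cv2.imwrite('pics/s13c.png',cv2.resize(cv2.imread('pics/s13.png')[215:275,260:340],(800,600),interpolation=2))
for z in (96,100):print([(projw(p,[550.4+a,115.3+b,z])-[210,205])*5.714 for a,b in ((0,0),(7.5,0),(0,7.5),(0,-7.5),(-7.5,0))])
```

```text
[550.65618265 115.38253463 134.94441391] [ 0.61438453 -0.46371493 -0.92742277]
[array([397.47484825, 192.29149835]), array([415.13142271, 134.096302  ]), array([335.2285661 , 176.10900187]), array([459.3373769, 208.3742284]), array([380.19687137, 249.23885583])]
[array([397.58565691, 205.82469172]), array([415.59731188, 146.61449117]), array([334.10217861, 189.3632736 ]), array([460.670022  , 222.18261883]), array([379.96778382, 263.74040247])]
```

View pics/w13c.png

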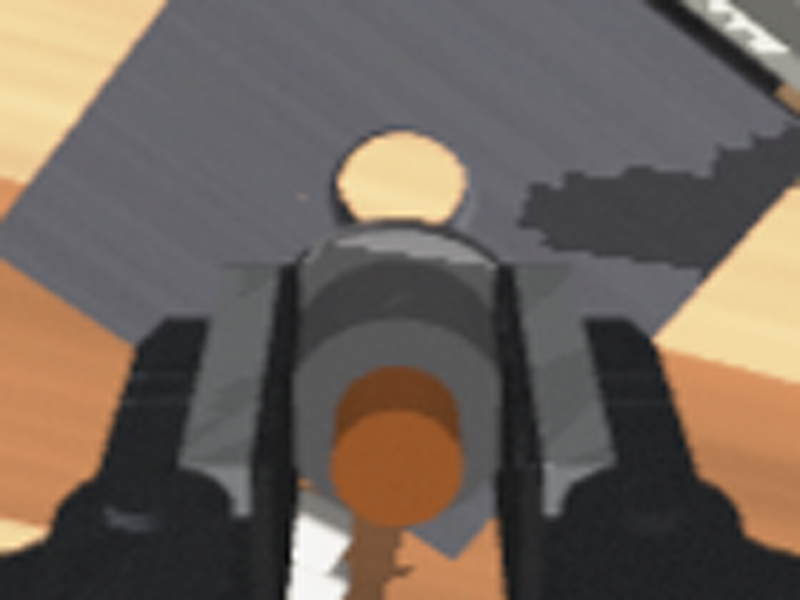

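View pics/s13c.png

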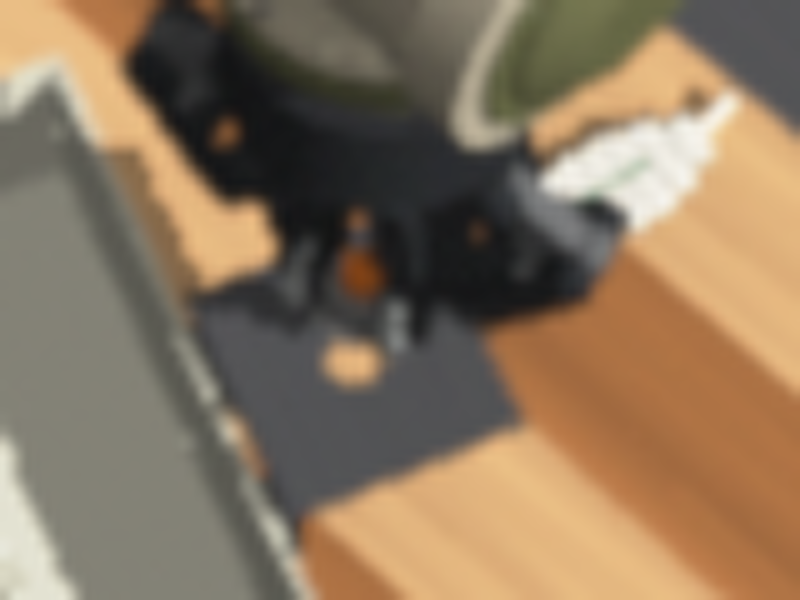

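Call:
{"api": "send_rows", "payload": {
  "rows": "0.15 0 0.06 0.06 0;0.15 0.6 0.06 0.06 0;0.15 1.1 0.06 0.06 0;0.15 1.5 0.06 0.06 0;0.15 1.7 0.06 0.06 0;0.15 1.7 0.06 0.06 0"
}}

```text
time_s: 9.45
eef_pos: [551.0, 114.9, 116.9]
ee_rot: [0.564, 0.426, 0.564, -0.427]
force: [0.7, 0.7, 0.2]
grip_width: 0.206
```

Run:
```python
from h import *
p=wrist('w14');c=capture('scene');save(c,'s14')
s=ctrl.sense();print(s['eef_pos'],s['force'])
i=cv2.resize(cv2.imread('pics/w14.png')[205:310,210:350],(800,600),interpolation=2);cv2.imwrite('pics/w14c.png',i)
cv2.imwrite('pics/s14c.png',cv2.resize(cv2.imread('pics/s14.png')[215:275,260:340],(800,600),interpolation=2))
```

```text
[551.1833814  114.91745951 117.36670995] [-0.93689834  0.55159515  0.00361128]
```

View pics/w14c.png

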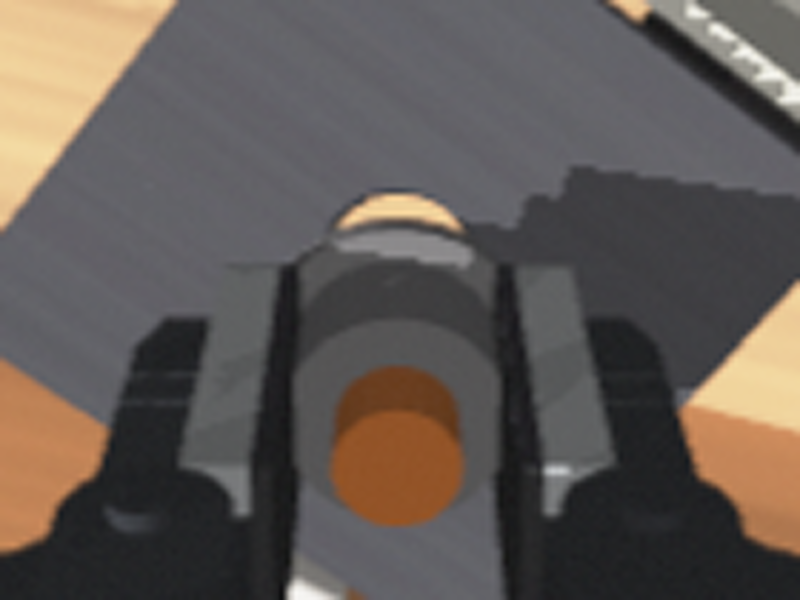

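View pics/s14c.png

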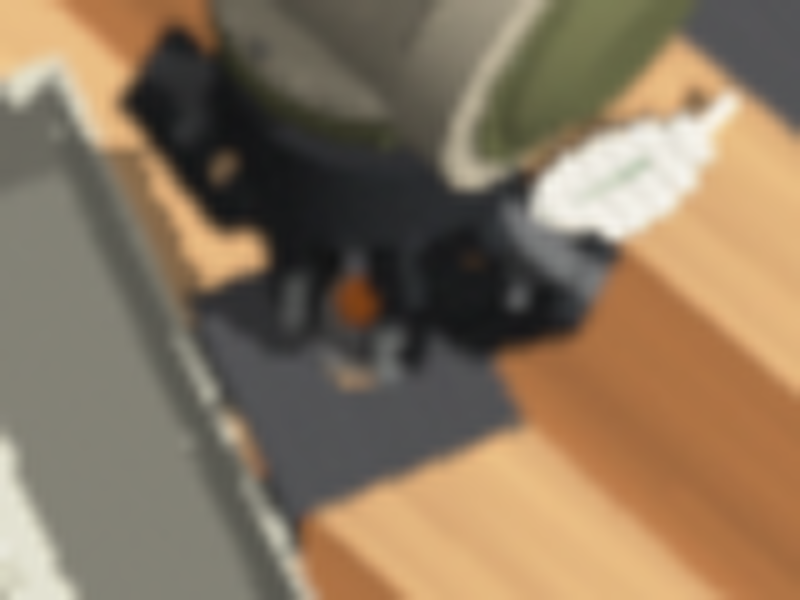

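Call:
{"api": "send_rows", "payload": {
  "rows": "0.15 0.2 0 0 0;0.15 0.4 0 0 0;0.15 0.6 0 0 0;0.15 0.8 0 0 0;0.15 0.8 0 0 0"
}}

```text
time_s: 10.05
eef_pos: [551.0, 114.9, 109.0]
ee_rot: [0.564, 0.426, 0.564, -0.427]
force: [-0.3, -0.1, 0.2]
grip_width: 0.208
```

Call:
{"api": "send_rows", "payload": {
  "rows": "0.15 0.2 0 0 0;0.15 0.4 0 0 0;0.15 0.6 0 0 0;0.15 0.7 0 0 0;0.15 0.7 0 0 0"
}}

```text
time_s: 10.55
eef_pos: [551.0, 114.9, 102.1]
ee_rot: [0.564, 0.426, 0.564, -0.427]
force: [-0.1, 0.3, -0.0]
grip_width: 0.212
```

Call:
{"api": "send_rows", "payload": {
  "rows": "0.15 0.1 0 0 0;0.15 0.2 0 0 0;0.15 0.2 0 0 0"
}}

```text
time_s: 10.85
eef_pos: [551.1, 114.9, 100.2]
ee_rot: [0.564, 0.426, 0.564, -0.427]
force: [-0.0, -0.2, -0.8]
grip_width: 0.213
```

Call:
{"api": "send_rows", "payload": {
  "rows": "0.15 0.07 0 0 0;0.15 0.07 0 0 0"
}}

```text
time_s: 11.05
eef_pos: [551.2, 114.9, 99.7]
ee_rot: [0.564, 0.427, 0.564, -0.426]
force: [-1.0, -0.3, 1.4]
grip_width: 0.21
```

Run:
```python
from h import *
p=wrist('w15');s=ctrl.sense();print(s['eef_pos'],s['force'])
i=cv2.resize(cv2.imread('pics/w15.png')[205:310,210:350],(800,600),interpolation=2);cv2.imwrite('pics/w15c.png',i)
```

```text
[551.18945955 114.92623188  99.71861153] [-0.46968543  0.03077084  0.61647147]
```

View pics/w15c.png

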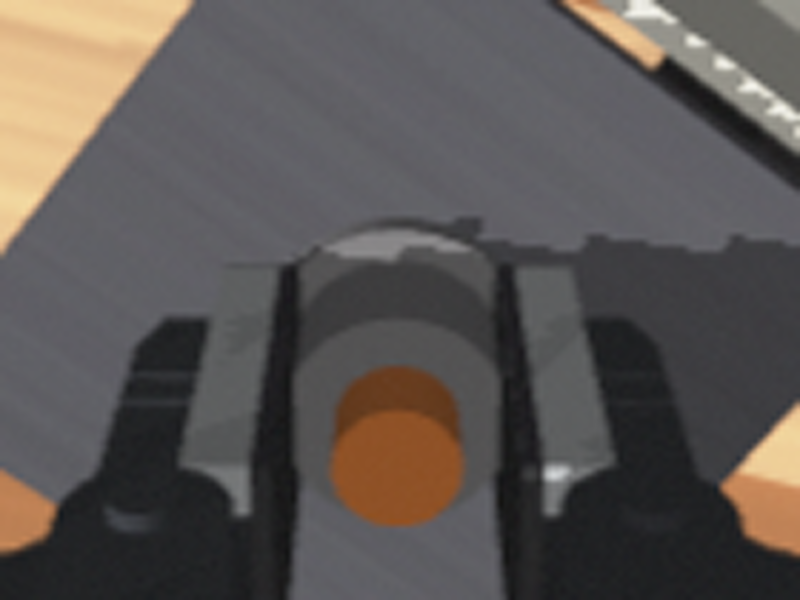

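Nearly seated: the flange covers the hole in the wrist view. Feeling for contact in small steps.

Call:
{"api": "send_rows", "payload": {
  "rows": "0.15 0.06 0 0 0;0.15 0.06 0 0 0"
}}

```text
time_s: 11.3
eef_pos: [551.2, 114.9, 99.2]
ee_rot: [0.564, 0.427, 0.564, -0.426]
force: [-0.6, 0.0, 3.3]
grip_width: 0.207
```

Call:
{"api": "send_rows", "payload": {
  "rows": "0.15 0.06 0 0 0;0.15 0.06 0 0 0"
}}

```text
time_s: 11.5
eef_pos: [551.2, 114.9, 98.8]
ee_rot: [0.564, 0.427, 0.564, -0.426]
force: [-2.2, 0.5, 6.6]
grip_width: 0.211
```

Call:
{"api": "send_rows", "payload": {
  "rows": "0.15 -0.06 0 0 0;0.15 -0.06 0 0 0;0.3 -0.06 0 0 0;0.45 -0.06 0 0 0;0.5 -0.06 0 0 0;0.5 -0.06 0 0 0"
}}

```text
time_s: 12.1
eef_pos: [551.0, 114.9, 98.8]
ee_rot: [0.564, 0.426, 0.564, -0.427]
force: [-0.7, 0.4, -0.5]
grip_width: 0.499
```

Call:
{"api": "send_rows", "payload": {
  "rows": "0.5 -0.5 0 0 0;0.5 -1.5 0 0 0;0.5 -3 0 0 0;0.5 -3.5 0 0 0;0.5 -3.5 0 0 0"
}}

```text
time_s: 12.6
eef_pos: [551.6, 114.9, 135.1]
ee_rot: [0.565, 0.427, 0.563, -0.426]
force: [0.4, 0.5, 0.2]
grip_width: 0.501
```

Run:
```python
from h import *
p=wrist('w16');s=ctrl.sense();print(s['eef_pos'],s['force'])
i=cv2.resize(cv2.imread('pics/w16.png')[185:290,210:350],(800,600),interpolation=2);cv2.imwrite('pics/w16c.png',i)
for X in ([551.2,115,104.5],[551.2,115,119],[551.2,115,111]): print((projw(p,X)-[210,185])*5.714)
```

```text
[551.1767147  114.93197689 134.24559897] [ 0.50573386  0.17689382 -0.509774  ]
[396.72268067 335.90627342]
[397.13128139 392.33894515]
[396.89816334 360.14253977]
```

View pics/w16c.png

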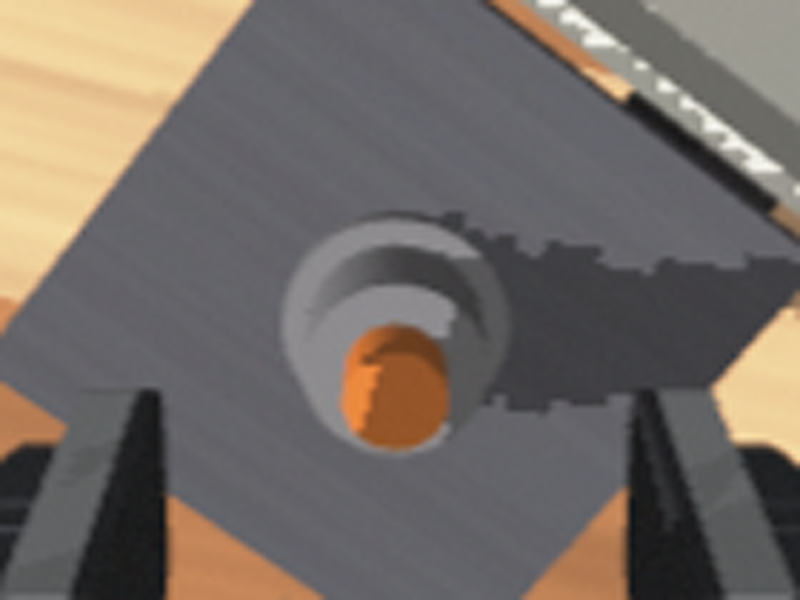

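Call:
{"api": "send_rows", "payload": {
  "rows": "0.3 0 0 0 0;0 0 0 0 0;0 0 0 0 0;0 0 0 0 0;0 0 0 0 0;0 0.3 0 0 0;0 0.6 0 0 0;0 0.8 0 0 0;0 1 0 0 0;0 1 0 0 0;0 1 0 0 0",
  "grip_force": 40
}}

```text
time_s: 13.75
eef_pos: [551.2, 114.9, 124.0]
ee_rot: [0.564, 0.427, 0.564, -0.427]
force: [0.7, -0.9, -0.1]
grip_width: 0.002
```

Run:
```python
from h import *
p=wrist('w17');s=ctrl.sense();print(s['eef_pos'],s['force'],s['grip_width'])
i=cv2.resize(cv2.imread('pics/w17.png')[185:290,210:350],(800,600),interpolation=2);cv2.imwrite('pics/w17c.png',i)
```

```text
[551.17776202 114.90759201 124.0868985 ] [ 0.3167861   0.88574718 -0.15345555] -0.0019326879769974974
```

View pics/w17c.png

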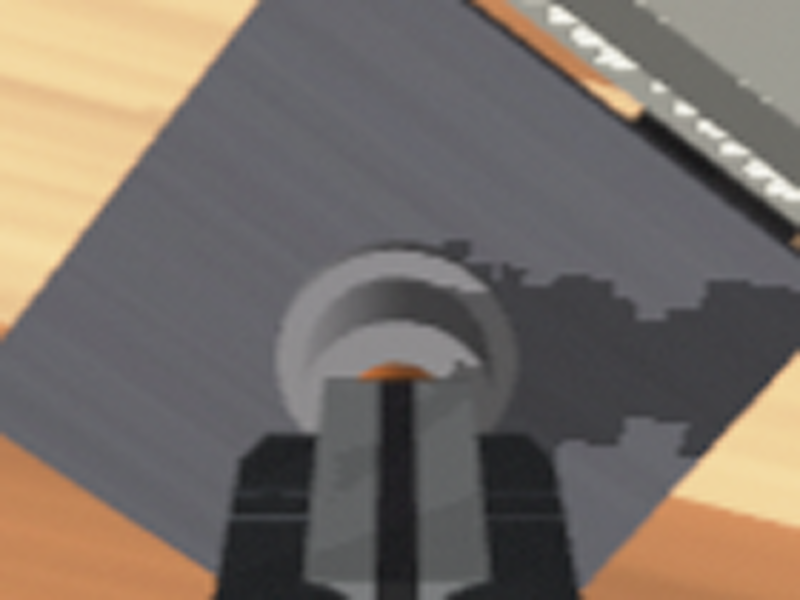

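Call:
{"api": "send_rows", "payload": {
  "rows": "0 0.1 0 0 0;0 0.2 0 0 0;0 0.3 0 0 0;0 0.3 0 0 0"
}}

```text
time_s: 14.2
eef_pos: [551.0, 114.9, 120.8]
ee_rot: [0.564, 0.426, 0.564, -0.427]
force: [0.6, -0.5, 0.9]
grip_width: 0.002
```

Call:
{"api": "send_rows", "payload": {
  "rows": "0 0.05 0 0 0;0 0.1 0 0 0;0 0.1 0 0 0"
}}

```text
time_s: 14.5
eef_pos: [551.1, 114.9, 119.9]
ee_rot: [0.564, 0.427, 0.564, -0.427]
force: [-0.5, -0.5, 0.5]
grip_width: 0.001
```

Call:
{"api": "send_rows", "payload": {
  "rows": "0 0.05 0 0 0;0 0.1 0 0 0;0 0.1 0 0 0"
}}

```text
time_s: 14.8
eef_pos: [551.1, 114.9, 118.9]
ee_rot: [0.564, 0.426, 0.564, -0.427]
force: [-0.2, -0.2, -0.1]
grip_width: -0.005
```

Call:
{"api": "send_rows", "payload": {
  "rows": "0 0.05 0 0 0;0 0.05 0 0 0"
}}

```text
time_s: 15.0
eef_pos: [551.2, 114.9, 118.6]
ee_rot: [0.564, 0.427, 0.564, -0.427]
force: [-0.4, -0.3, 0.9]
grip_width: 0.004
```

Call:
{"api": "send_rows", "payload": {
  "rows": "0 0.05 0 0 0;0 0.05 0 0 0"
}}

```text
time_s: 15.2
eef_pos: [551.2, 114.9, 118.3]
ee_rot: [0.564, 0.427, 0.564, -0.426]
force: [-0.6, 0.4, 3.0]
grip_width: -0.001
```

Call:
{"api": "send_rows", "payload": {
  "rows": "0 0.05 0 0 0;0 0.05 0 0 0"
}}

```text
time_s: 15.4
eef_pos: [551.3, 114.9, 117.8]
ee_rot: [0.564, 0.427, 0.564, -0.426]
force: [-2.3, 0.0, 5.0]
grip_width: 0.0
```

Call:
{"api": "send_rows", "payload": {
  "rows": "0 0.05 0 0 0;0 0.05 0 0 0"
}}

```text
time_s: 15.6
eef_pos: [551.3, 114.9, 117.5]
ee_rot: [0.564, 0.427, 0.564, -0.426]
force: [-1.7, 0.2, 6.3]
grip_width: -0.0
```

Call:
{"api": "send_rows", "payload": {
  "rows": "0 0.05 0 0 0;0 0.05 0 0 0"
}}

```text
time_s: 15.8
eef_pos: [551.3, 114.9, 117.3]
ee_rot: [0.564, 0.427, 0.564, -0.426]
force: [-3.0, -1.2, 10.0]
grip_width: -0.004
```

Call:
{"api": "send_rows", "payload": {
  "rows": "0 0.05 0 0 0;0 0.05 0 0 0"
}}

```text
time_s: 16.0
eef_pos: [551.3, 114.9, 117.0]
ee_rot: [0.564, 0.427, 0.564, -0.426]
force: [-4.1, -0.6, 10.3]
grip_width: 0.001
```

Call:
{"api": "send_rows", "payload": {
  "rows": "0 0.04 0 0 0;0 0.04 0 0 0"
}}

```text
time_s: 16.2
eef_pos: [551.4, 114.9, 116.7]
ee_rot: [0.564, 0.427, 0.564, -0.426]
force: [-3.4, 0.1, 10.3]
grip_width: -0.002
```

Call:
{"api": "send_rows", "payload": {
  "rows": "0 0.05 0 0 0;0 0.05 0 0 0"
}}

```text
time_s: 16.4
eef_pos: [551.4, 114.9, 116.3]
ee_rot: [0.564, 0.427, 0.564, -0.426]
force: [-4.3, -1.3, 12.3]
grip_width: 0.001
```

Call:
{"api": "send_rows", "payload": {
  "rows": "0 0.05 0 0 0;0 0.05 0 0 0"
}}

```text
time_s: 16.6
eef_pos: [551.4, 114.9, 115.8]
ee_rot: [0.564, 0.427, 0.564, -0.426]
force: [-4.7, -0.4, 12.1]
grip_width: -0.006
```

Call:
{"api": "send_rows", "payload": {
  "rows": "0 0.05 0 0 0;0 0.05 0 0 0"
}}

```text
time_s: 16.8
eef_pos: [551.4, 114.9, 115.3]
ee_rot: [0.564, 0.427, 0.564, -0.426]
force: [-3.9, 0.1, 11.4]
grip_width: 0.002
```

Call:
{"api": "send_rows", "payload": {
  "rows": "0 0.05 0 0 0;0 0.05 0 0 0"
}}

```text
time_s: 17.0
eef_pos: [551.4, 114.9, 114.8]
ee_rot: [0.564, 0.427, 0.564, -0.426]
force: [-3.9, -0.2, 10.8]
grip_width: -0.004
```

Call:
{"api": "send_rows", "payload": {
  "rows": "0 0.05 0 0 0;0 0.1 0 0 0;0 0.1 0 0 0"
}}

```text
time_s: 17.3
eef_pos: [551.3, 114.9, 113.7]
ee_rot: [0.564, 0.427, 0.564, -0.426]
force: [-4.2, -0.5, 11.7]
grip_width: 0.004
```

Call:
{"api": "send_rows", "payload": {
  "rows": "0 0.05 0 0 0;0 0.1 0 0 0;0 0.1 0 0 0"
}}

```text
time_s: 17.6
eef_pos: [551.4, 114.9, 112.7]
ee_rot: [0.564, 0.427, 0.564, -0.426]
force: [-4.1, -0.4, 12.2]
grip_width: 0.002
```

Call:
{"api": "send_rows", "payload": {
  "rows": "0 0.05 0 0 0;0 0.05 0 0 0"
}}

```text
time_s: 17.8
eef_pos: [551.3, 114.9, 112.2]
ee_rot: [0.564, 0.427, 0.564, -0.426]
force: [-4.1, 0.4, 11.0]
grip_width: 0.002
```

Call:
{"api": "send_rows", "payload": {
  "rows": "0 0.05 0 0 0;0 0.05 0 0 0"
}}

```text
time_s: 18.0
eef_pos: [551.3, 114.9, 111.7]
ee_rot: [0.564, 0.427, 0.564, -0.426]
force: [-3.7, -1.1, 11.5]
grip_width: 0.001
```

Call:
{"api": "send_rows", "payload": {
  "rows": "0 0.05 0 0 0;0 0.05 0 0 0"
}}

```text
time_s: 18.2
eef_pos: [551.3, 114.9, 111.2]
ee_rot: [0.564, 0.427, 0.564, -0.426]
force: [-3.3, -0.8, 12.0]
grip_width: 0.005
```

Call:
{"api": "send_rows", "payload": {
  "rows": "0 0.04 0 0 0;0 0.04 0 0 0"
}}

```text
time_s: 18.4
eef_pos: [551.3, 114.9, 110.8]
ee_rot: [0.564, 0.427, 0.564, -0.426]
force: [-3.7, 0.3, 11.9]
grip_width: 0.0
```

Call:
{"api": "send_rows", "payload": {
  "rows": "0 0.04 0 0 0;0 0.04 0 0 0"
}}

```text
time_s: 18.6
eef_pos: [551.3, 114.9, 110.4]
ee_rot: [0.564, 0.427, 0.564, -0.426]
force: [-3.7, -0.4, 12.2]
grip_width: -0.002
```

Call:
{"api": "send_rows", "payload": {
  "rows": "0 0.03 0 0 0;0 0.03 0 0 0"
}}

```text
time_s: 18.8
eef_pos: [551.3, 114.9, 110.1]
ee_rot: [0.564, 0.427, 0.564, -0.426]
force: [-3.3, -0.8, 13.1]
grip_width: -0.001
```

Call:
{"api": "send_rows", "payload": {
  "rows": "0 0.03 0 0 0;0 0.03 0 0 0"
}}

```text
time_s: 19.0
eef_pos: [551.3, 114.9, 109.8]
ee_rot: [0.564, 0.427, 0.564, -0.426]
force: [-4.7, 0.2, 12.1]
grip_width: 0.001
```

Call:
{"api": "send_rows", "payload": {
  "rows": "0 0.02 0 0 0;0 0.02 0 0 0"
}}

```text
time_s: 19.2
eef_pos: [551.3, 114.9, 109.6]
ee_rot: [0.564, 0.427, 0.564, -0.426]
force: [-3.8, -0.8, 12.1]
grip_width: 0.001
```

Call:
{"api": "send_rows", "payload": {
  "rows": "0 0.03 0 0 0;0 0.03 0 0 0"
}}

```text
time_s: 19.4
eef_pos: [551.3, 114.9, 109.4]
ee_rot: [0.564, 0.427, 0.564, -0.426]
force: [-4.9, -1.0, 12.2]
grip_width: -0.001
```

Call:
{"api": "send_rows", "payload": {
  "rows": "0 0.03 0 0 0;0 0.03 0 0 0"
}}

```text
time_s: 19.6
eef_pos: [551.3, 114.9, 109.2]
ee_rot: [0.564, 0.427, 0.564, -0.426]
force: [-4.9, -0.4, 13.9]
grip_width: -0.002
```

Run:
```python
from h import *
p=wrist('w18');s=ctrl.sense();print(s['eef_pos'],s['force'],s['grip_width'])
i=cv2.resize(cv2.imread('pics/w18.png')[185:290,210:350],(800,600),interpolation=2);cv2.imwrite('pics/w18c.png',i)
```

```text
[551.33782251 114.92496862 109.26158151] [-4.77944112 -0.35324593 13.95097078] -0.0026855184053054927
```

View pics/w18c.png

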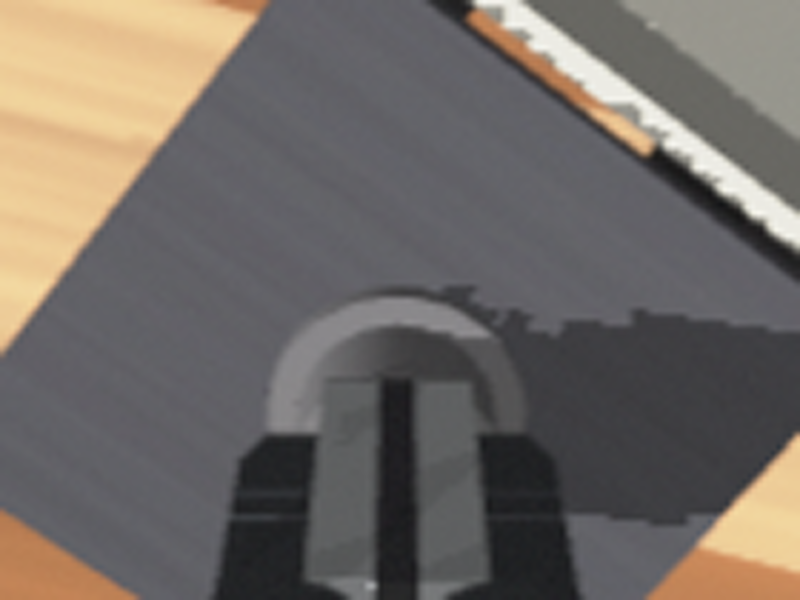

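Call:
{"api": "send_rows", "payload": {
  "rows": "0 0.02 0 0 0;0 0.02 0 0 0"
}}

```text
time_s: 19.85
eef_pos: [551.4, 114.9, 109.1]
ee_rot: [0.564, 0.427, 0.564, -0.426]
force: [-6.2, -0.7, 15.0]
grip_width: 0.006
```

Call:
{"api": "send_rows", "payload": {
  "rows": "0 0.02 0 0 0;0 0.02 0 0 0"
}}

```text
time_s: 20.05
eef_pos: [551.4, 114.9, 109.0]
ee_rot: [0.564, 0.427, 0.564, -0.426]
force: [-5.4, 0.0, 14.0]
grip_width: 0.002
```

Call:
{"api": "send_rows", "payload": {
  "rows": "0 -0.1 0 0 0;0 -0.3 0 0 0;0 -0.6 0 0 0;0 -1.2 0 0 0;0 -2.5 0 0 0;0 -4.5 0 0 0;0 -6.5 0 0 0;0 -7 0 0 0;0 -7 0 0 0"
}}

```text
time_s: 20.95
eef_pos: [551.4, 114.9, 178.2]
ee_rot: [0.564, 0.427, 0.564, -0.426]
force: [-0.2, -0.4, -0.0]
grip_width: -0.002
```

Run:
```python
from h import *
p=wrist('w19');s=ctrl.sense();print(s['eef_pos'],s['force'],s['grip_width'])
i=cv2.resize(cv2.imread('pics/w19.png')[170:245,230:330],(800,600),interpolation=2);cv2.imwrite('pics/w19c.png',i)
for n in ['pin_top','collar_top','rivet_seat']: print(n,nets.spot_point(p,n)[:1])
for X in ([551.2,115,111.7],[551.2,115,112.2],[551.2,115,116]): print((projw(p,X)-[230,170])*8)
c=capture('scene');save(c,'s19')
cv2.imwrite('pics/s19c.png',cv2.resize(cv2.imread('pics/s19.png')[215:275,260:340],(800,600),interpolation=2))
```

```text
[550.94564487 114.92619076 177.23042201] [ 0.11130058  0.91890542 -0.01648455] -0.0003145595859125902
pin_top [{'location': [550.6, 118.6, 111.9], 'confidence': 0.53}]
collar_top [{'location': [549.3, 116.7, 112.6], 'confidence': 0.71}]
rivet_seat [{'location': [554.8, 113.6, 97.8], 'confidence': 0.9}]
[395.08964976 434.43989205]
[395.10363932 436.24772174]
[395.21195779 450.24539854]
```

View pics/w19c.png

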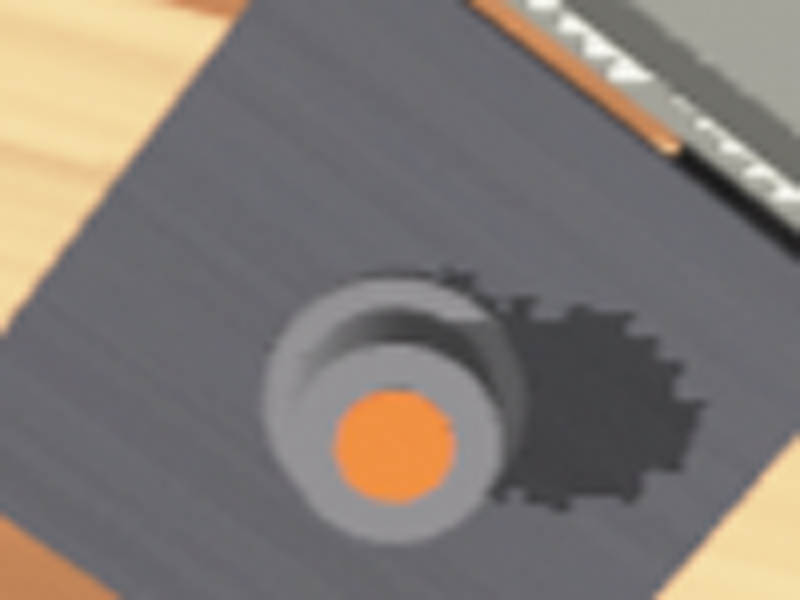

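View pics/s19.png

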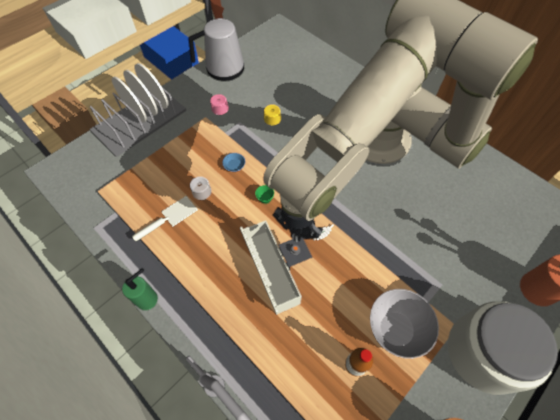

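The pin's disc (crop 395,446) sits concentric in the collar's top (395,444) and none of its side shows, so it is flush. The flange lies on the plate. The mold (scene 201,188) and the other things stand where they were.

Run:
```python
from h import *
print(workorder.finish_job())
```

```text
the job is handed in; nothing more can be done
None
```

The rivet is in the hinge plate with its pin pressed flush, and the job was handed in after about 21 s. No verdict was reported.

- **Seating:** I took the grey rivet out of the clear mold by its collar and lowered the shank through the hole. I stopped when the flange touched the plate (6.6 N at most), then let go and checked that the pin was still standing up.
- **Pressing the pin:** With the shut fingers I pushed it down in small steps. It slid at about 12 N, and the force rose at the stop. The highest reading was 15.0 N vertical, about 16 N in total, which is under the 18 N limit. I read the force only at the end of each short move, so brief peaks in between were not seen.
- **Last checks:**
  - The close wrist view shows the pin's disc concentric in the collar's top with no side showing. It looks flush to within about half a millimetre.
  - The flange lies on the plate, and the arm is clear, about 65 mm above the rivet.
  - The mold, bowl, dishes and other things stand where they were.
- **Disagreement:** The scene camera put the hole 3 to 4 mm away from where the wrist camera did. I went by the wrist camera, and the shank went in with no measurable force.

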